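# Put the laser filter cartridge away in its case

### The job

Pick up the tall filter cartridge that stands loose on the bench and slide it, tab upwards, down into the empty grey case until it sits fully home, lowering it all the way before you let go. Leave the cartridge already stored in the other case and the squat prism block where they are.

Things in the scene. Friction and masses are not known exactly. Their poses are not given: they have to be found in the camera images.
- module: The loose filter cartridge to put away: black upright block 28 (x) by 48 (y) by 70 mm tall, a round glass window on both wide faces; on top, centred, a bare aluminium grip tab 16 (x) by 30 (y) by 34 mm tall: 104 mm overall. About 160 g. Origin at the centre of its underside, z up. Stands free on the bench. Half a turn about z makes no difference to the fit.
- case: The empty case: grey open-topped sleeve fixed to the bench. Origin on the bench at the centre of its 90 by 110 by 6 mm foot plate, z up. Slot 34 (x) by 54 mm (y), 3 mm play each side with the cartridge's x along the case's x; slot floor 6 mm above the origin, straight walls to 60 mm, then a lip flaring 8 mm outwards, its top at 71 mm. With the cartridge home all its tab stands clear.
- stored: A second cartridge, the same as the loose one, already seated in the other case, which is identical and also screwed down. Origin at the centre of its underside (6 mm above the bench), z up. To be left alone.
- block: Bystander: a squat black prism block 56 by 56 by 40 mm with a round aluminium knob (22 mm across, 16 mm tall) on top, loose on the bench. Origin at the centre of its underside, z up. To be left alone.

How it is judged (in metres and radians):
On the way:
1. the gripped cartridge has been lowered into the empty case to within 20 mm of its floor (z of module in the frame of case below 0.026 m and horizontal distance between module and case below 0.01 m and contact force between the fingers and module above 0.5 N), for 0.1 s.
At the end, for the whole second after the job is handed in: the loose cartridge stands at rest in the empty case, tab up, its underside within 6 mm of the slot floor and 10 mm of the slot's centre, upright and in line with the case within about 10 degrees; the stored cartridge and the prism block are within 30 mm of where they were (z of module in the frame of case below 0.012 m and horizontal distance between module and case below 0.01 m and angle between the x axis of module and the x axis of case, either way round below 0.2 rad and angle between module's own z axis and vertical below 0.17 rad and linear speed of module below 0.02 m/s); the robot touches nothing.
It fails at once if the stored cartridge was moved by more than 30 mm (distance of stored from where it was at the start of the episode above 0.03 m).
It fails at once if the prism block was moved by more than 30 mm (distance of block from where it was at the start of the episode above 0.03 m).
It also fails if it takes over 43 s, if anything falls off the work surface, if the arm or the gripper's body presses on something with over 40 N, if the wrist force passes 120 N, or if a joint passes its speed limit or range.

### The arm

A 7-joint arm with a two-finger parallel gripper is mounted at the origin on the work surface. World frame = base frame: x ahead of the robot, y to its left, z up, the work surface at z = 0. Lengths are in m, angles in degrees, forces in N, time in s.
With the tool pointing down it reaches from about 0.425 to 0.875 m from the base axis. Payload 4.7 kg.
Tool frame: the origin (TCP) lies on the centre line of the jaws, within the pads' length; the fingertips stand ahead of it and the grasp point (between the pads) lies 2 mm behind it (env.tip_reach is the x of the fingertips in the tool frame, in m); x points along the fingers, z is the direction in which the jaws open and shut, and the axes are right-handed (so a half turn about x gives the same grasp; the last joint's range is limited). The gripper opens to 87 mm and grips with 3 to 60 N. Pads are 19 mm wide; open, the fingers measure 117 mm over their backs; the gripper's body (75 mm by 190 mm) begins 51 mm behind the grasp point.
Start: joints at [69.677, 18.392, -4.016, 83.108, 1.295, 78.541, -3.26], TCP at [0.234, -0.606, 0.24] pointing down, gripper open.
Joint ranges: [-163.93, 163.93], [-17.29, 119.83], [-79.2, 71.16], [3.27, 140.29], [-89.18, 269.18], [5.43, 117.66], [-154.24, 154.24]. Speed limits (degrees/s): [147.25, 147.25, 180, 180, 180, 180, 180].

### API

Orientations are given as [roll, pitch, yaw] about the fixed x, y, z axes, in that order (R = Rz(yaw) Ry(pitch) Rx(roll)).
In Python, from cell import telemetry, optics, env, models gives the robot as it stands.
- The arm moves only by the shell command python3 -m pendant 'ROWS' [FORCE]. ROWS is JSON, a list of rows, each a list of 3 entries, a list of its own where there are three numbers: the finger opening in mm, from 0 to 87, then the shift along the tool's x, y, z in mm, then the turn, a rotation vector about the tool's x, y, z in rad. A call has 1 to 10 rows; each row is the pose to reach, as a shift and turn from the pose commanded when the call began, along the tool's axes at that moment; what a row does not reach only later rows make up. A row lasts 1/12 s, in which the tool goes at most 41.7 mm and 7.16 degrees, less where a joint would pass 70% of its speed; a pose out of reach is approached as far as the arm can. A call with a gripper value outside its range is refused whole. The fingers move at their own pace and stop on an object; FORCE is the grip in N (left out, the last holds). Time passes only in rows, so rows that repeat a pose let the fingers close. It gives the time, the measured TCP pose, the force and the opening at its end, in the units of the state.
- telemetry.get_obs(): the state, without advancing time (a new reading comes with each control period).
- optics.read_camera(name): name is "side" or "top"; returns a dict with "image" (480x640x3 uint8, blue, green, red), "range_z" (480x640 float32, m along the optical axis (not along the pixel's ray), 0 where there is no reading), "fx", "fy", "cx", "cy" (pixels), "k1" (the pictures are not rectified: a ray, as slopes to the right and down, at radius r is drawn at 1 + k1 r^2 times it, then the intrinsics apply), "cam_to_world" (4x4, takes a point from camera to world coordinates). Camera axes: x right, y up, looking along -z (the intrinsics and any distortion apply to the point x, -y, -z); pixel columns grow to the right and rows downward; lengths in m; the calibration is good to about 2 mm. A picture is of the moment at which its call begins.
- env.sign_off(): hands the job in, once; it reports no verdict.
Trained networks look in the newest picture that a camera, given by its name, has taken for a name from the list of things; names that differ only in an ending like _2 or _b are one class to them, and where a whole thing is asked for, a point or a joint stands for the part that bears it (a point fixed in the world has none). Each returns a list of dicts, best first, with "confidence" (0 to 1); they miss things now and then, are a little off and sometimes report something else, mostly with a low value. They report only what shows in the picture. A call takes as long as a camera call.
- models.masks_of(camera, label): "pixels" (480x640 bool, what is visible of it) and "extent" ([left, top, right, bottom] as shares, 0 to 1, of the picture: columns of its width, rows of its height, round what is visible of it).
- models.landmark_of(camera, label): "centre" ([row, column] as shares, 0 to 1, of the picture: columns of its width, rows of its height: a listed point, or the origin of a listed thing).
The state is a dict: "time_s": time; "qpos": joint angles; "joint_velocities": joint speeds; "effort": joint torques, N m; "tool_pos": TCP position; "tool_rot": TCP orientation; "force": force on the tool from outside, world axes, zero at the start; "wrist_torque": the same for the moment, N m; "grip_width": finger opening in m.
Only numpy, scipy, OpenCV 4.12 (cv2) and the standard library are available. Lean on these libraries where they do the work, as an engineer would, in place of code of your own. Each camera call takes 0.05 s, during which the arm holds its last target.

## Working session

There is one attempt and no reset: what is moved stays moved. The work goes in short steps, Python scripts to look and compute and a shell command to move; the robot and the scene stay as the last step left them, time stands still between calls to the robot, and variables do not carry over. Pictures are saved under pics/ and viewed, and the job is handed in when it is done.

```bash
ls; mkdir -p pics
python3 - <<'E'
from cell import telemetry, optics, env, models
import cv2,numpy as np
print(telemetry.get_obs(), env.tip_reach)
for c in ("side","top"):
    d=optics.read_camera(c); cv2.imwrite(f"pics/{c}0.png",d["image"])
    print(c,d["fx"],d["fy"],d["cx"],d["cy"],d["k1"],d["cam_to_world"])
    for l in ("module","case","stored","block"):
        for m in models.masks_of(c,l): print(l,"mask",round(m["confidence"],2),np.round(np.array(m["extent"])*[640,480,640,480]),m["pixels"].sum())
        for m in models.landmark_of(c,l): print(l,"lm",round(m["confidence"],2),np.array(m["centre"])*[480,640])
E
```

```text
pics
{'time_s': 0.0, 'qpos': array([69.67628295, 18.43808151, -4.01713649, 83.1736865 ,  1.29628576,
       78.5400051 , -3.25935931]), 'joint_velocities': array([ 0.01767009, -0.01811043, -0.04760167, -0.01700498, -0.01004064,
        0.00893149, -0.04741383]), 'effort': array([ 5.02724124e-04, -4.91292429e+01, -4.03718837e-01, -3.12524736e+01,
       -6.39852695e-02,  4.38840862e-02,  1.73047692e-04]), 'tool_pos': array([ 0.23411264, -0.60583152,  0.23848344]), 'tool_rot': array([-176.54994421,   89.89335259,  114.5859159 ]), 'force': array([ 0.71189419,  0.06812492, -0.19742086]), 'wrist_torque': array([-0.06998283,  0.05865037, -0.05406934]), 'grip_width': 0.08704713386403269} 0.017
side 511.19950130771673 511.19950130771673 319.7861722325749 239.0989695586216 -0.011167892970535687 [[-0.99825044  0.04681043 -0.03612253  0.51078155]
 [-0.0588898  -0.73240817  0.67831428  0.6036018 ]
 [ 0.00529575  0.67925478  0.73388344  0.68956296]
 [ 0.          0.          0.          1.        ]]
module mask 0.7 [331. 168. 351. 224.] 868
module lm 0.86 [215.808 342.4  ]
case mask 0.82 [260. 25
[... 242 characters left out ...]
8049655160906 445.48049655160906 318.851079649542 239.59650872721386 -0.013298131021494589 [[-7.14372831e-02  9.75932038e-01 -2.06042158e-01  3.71542022e-01]
 [-9.97445017e-01 -6.99775721e-02  1.43728229e-02 -1.30934163e-03]
 [-3.91431580e-04  2.06542479e-01  9.78437556e-01  9.52443850e-01]
 [ 0.00000000e+00  0.00000000e+00  0.00000000e+00  1.00000000e+00]]
module mask 0.69 [351. 253. 376. 270.] 402
module lm 0.82 [265.008 361.984]
case mask 0.79 [238. 210. 299. 266.] 2083
case lm 0.9 [239.088 268.032]
stored mask 0.89 [139. 218. 173. 239.] 489
stored mask 0.42 [350. 252. 376. 270.] 476
stored lm 0.93 [233.184 162.112]
block mask 0.82 [441. 245. 481. 284.] 890
block lm 0.57 [265.488 458.624]
```

View pics/side0.png

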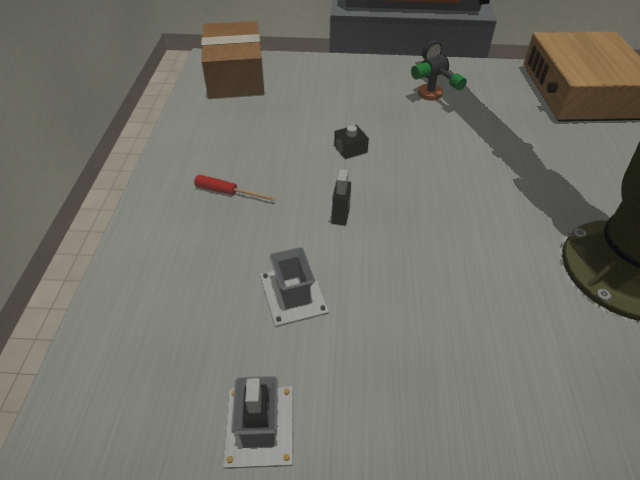

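View pics/top0.png

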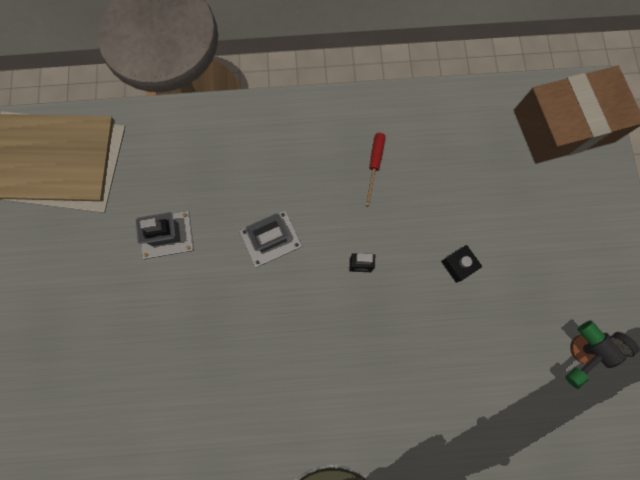

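```bash
cat > h.py <<'E'
from cell import telemetry, optics, env, models
import cv2,numpy as np
def cloud(d):
    z=d["range_z"].astype(float); v,u=np.mgrid[0:480,0:640]
    K=np.array([[d["fx"],0,d["cx"]],[0,d["fy"],d["cy"]],[0,0,1]])
    p=cv2.undistortPoints(np.stack([u.ravel(),v.ravel()],1).astype(float)[:,None],K,np.array([d["k1"],0,0,0.])).reshape(480,640,2)
    P=np.stack([p[...,0]*z,-p[...,1]*z,-z],-1)
    M=d["cam_to_world"]; W=P@M[:3,:3].T+M[:3,3]; W[z==0]=np.nan
    return W
def rect(Q):
    r=cv2.minAreaRect((Q[:,:2]*1000).astype(np.float32)); return np.round(r[0],1),np.round(r[1],1),round(r[2],1)
E
python3 - <<'E'
from h import *
boxes={"top":{"module":(340,235,390,285),"case":(225,200,312,275),"stored":(125,200,205,270),"block":(435,235,490,290)},
"side":{"module":(320,155,365,235),"case":(250,235,340,335),"stored":(215,365,305,475),"block":(325,115,380,165)}}
for c in ("top","side"):
    d=optics.read_camera(c); W=cloud(d)
    t=W[300:340,400:600] if c=="top" else W[350:450,330:450]
    print(c,"table z",np.nanmedian(t[...,2]))
    for n,(a,b,e,f) in boxes[c].items():
        Q=W[b:f,a:e].reshape(-1,3); Q=Q[np.isfinite(Q[:,2])]
        h=np.histogram(Q[:,2],np.arange(-.01,.14,.01))[0]; print(n,h)
        for lo,hi in {"module":[(.098,.12),(.02,.12)],"case":[(.063,.08),(.003,.012)],"stored":[(.1,.125),(.06,.082),(.003,.012)],"block":[(.034,.046),(.05,.065)]}[n]:
            S=Q[(Q[:,2]>lo)&(Q[:,2]<hi)]
            if len(S)>5: print("  ",lo,hi,len(S),S.mean(0).round(4),rect(S))
E
```

```text
top table z 0.0005199634359973615
module [ 836 1205   22   18   10   27   23   89   98   11   20  134    0    0
    0]
   0.098 0.12 134 [ 0.5093 -0.0985  0.104 ] (array([509.6, -99.3]), array([29.3, 16.3]), 84.2)
   0.02 0.12 430 [ 0.5051 -0.0959  0.0769] (array([508.8, -98.4]), array([47.6, 28.3]), 82.5)
case [2057 3550  107   63   62   35   52  381  191    0    0    0    0    0
    0]
   0.063 0.08 508 [0.5837 0.0924 0.0687] (array([582.3,  91.2]), array([56.9, 76.8]), 21.0)
   0.003 0.012 1423 [0.5758 0.0865 0.0061] (array([586.5,  95.9]), array([189.7, 165.7]), 86.1)
stored [1713 2630   81   62   60   27   67  376  334   32   36   99   56    0
    0]
   0.1 0.125 155 [0.6058 0.3159 0.1088] (array([606.5, 317. ]), array([17. , 30.8]), 8.7)
   0.06 0.082 719 [0.605  0.3153 0.07  ] (array([606.7, 318. ]), array([57.1, 78.6]), 7.0)
   0.003 0.012 1051 [0.5945 0.3045 0.006 ] (array([609.4, 324. ]), array([175. , 152.8]), 86.0)
block [ 776 1396   37   44  298  366   95    1    0    0    0    0    0    0
    0]
   0.034 0.046 634 [ 0.4937 -0.3089  0.0403] (array([ 494.5, -310.6]), arra
[... 638 characters left out ...]
 0.0052] (array([582. ,  94.6]), array([ 90.3, 110.7]), 20.5)
stored [3092 3805  126  113  131  120  205 1109  667   71   60  285   73    0
    0]
   0.1 0.125 358 [0.6069 0.3222 0.1085] (array([607.4, 320.9]), array([16.5, 30.4]), 5.0)
   0.06 0.082 1793 [0.6068 0.3244 0.0691] (array([607.5, 320.3]), array([56.7, 77.7]), 5.5)
   0.003 0.012 2664 [0.5997 0.3376 0.0055] (array([607.6, 320.6]), array([ 89.9, 111.7]), 6.3)
block [1501  468  134  121  368   78   69    0    0    0    0    0    0    0
    0]
   0.034 0.046 378 [ 0.4946 -0.2998  0.0387] (array([ 493.6, -306.3]), array([59. , 58.5]), 27.4)
   0.05 0.065 69 [ 0.4946 -0.3049  0.0537] (array([ 494.6, -305.3]), array([21.2, 21.2]), 5.8)
```

```bash
cat >> h.py <<'E'
from scipy.spatial.transform import Rotation as R
def plan(xyz_mm, jaw_deg):
    o=telemetry.get_obs(); Rt=R.from_euler('xyz',o["tool_rot"],degrees=True)
    p=o["tool_pos"]*1000
    best=None
    for a in (jaw_deg,jaw_deg+180):
        a=np.radians(a); x=np.array([0,0,-1.]); z=np.array([np.cos(a),np.sin(a),0]); y=np.cross(z,x)
        G=R.from_matrix(np.stack([x,y,z],1)); rv=(Rt.inv()*G).as_rotvec()
        if best is None or np.linalg.norm(rv)<np.linalg.norm(best): best=rv
    print("t",o["time_s"],"tcp",p.round(1),"jaw dir",np.degrees(np.arctan2(*Rt.as_matrix()[[1,0],2])).round(2),"tool\n",Rt.as_matrix().round(3))
    print("shift",Rt.inv().apply(np.array(xyz_mm)-p).round(1),"turn",best.round(4),"deg",np.degrees(np.linalg.norm(best)).round(2),"force",o["force"].round(2),"width",o["grip_width"].round(4))
E
python3 -c "
from h import *
plan([509.5,-97,200],-6)"
```

```text
t 1.0 tcp [ 234.3 -606.4  239.6] jaw dir -68.87 tool
 [[ 0.     0.933  0.36 ]
 [-0.     0.36  -0.933]
 [-1.    -0.     0.   ]]Traceback (most recent call last):
  File "<string>", line 3, in <module>
    plan([509.5,-97,200],-6)
    ~~~~^^^^^^^^^^^^^^^^^^^^
  File "h.py", line 22, in plan
    print("shift",Rt.inv().apply(np.array(xyz_mm)-p).round(1),"turn",best.round(4),"deg",np.degrees(np.linalg.norm(best)).round(2),"force",o["force"].round(2),"width",o["grip_width"].round(4))
                                                                                                                                                                       ^^^^^^^^^^^^^^^^^^^^^
AttributeError: 'float' object has no attribute 'round'
```

```bash
sed -i 's/o\["grip_width"\].round(4)/o["grip_width"]/' h.py; python3 -c "
from h import *
plan([509.5,-97,200],-6)"
```

```text
t 1.0 tcp [ 234.3 -606.4  239.6] jaw dir -68.87 tool
 [[ 0.     0.933  0.36 ]
 [-0.     0.36  -0.933]
 [-1.    -0.     0.   ]]
shift [  39.5  440.3 -375.9] turn [-1.0973e+00  2.0000e-04  1.0000e-04] deg 62.87 force [-0.33  0.7  -0.07] width 0.08714317699534412
```

```bash
python3 -m pendant '[[87,[0,15,-13],[-0.04,0,0]],[87,[0,40,-34],[-0.1,0,0]],[87,[0,66,-56],[-0.17,0,0]],[87,[0,92,-79],[-0.23,0,0]],[87,[0,118,-101],[-0.3,0,0]],[87,[0,144,-123],[-0.37,0,0]],[87,[0,170,-145],[-0.43,0,0]],[87,[0,196,-167],[-0.5,0,0]],[87,[0,215,-184],[-0.55,0,0]],[87,[0,220,-188],[-0.55,0,0]]]'; python3 -c "
from h import *
plan([509.5,-97,200],-6)"
```

```text
time_s: 1.83
tool_pos: [0.3747, -0.3469, 0.2401]
tool_rot: [67.3, 89.9, 30.5]
force: [0.6, 0.5, -0.9]
grip_width: 0.0871
t 1.8333 tcp [ 374.7 -346.9  240.1] jaw dir -36.85 tool
 [[ 0.001  0.6    0.8  ]
 [ 0.001  0.8   -0.6  ]
 [-1.     0.001  0.001]]
shift [ 40.4 280.8 -42. ] turn [-0.5384  0.001  -0.0012] deg 30.85 force [ 0.56  0.52 -0.93] width 0.08705011102951979
```

```bash
python3 -m pendant '[[87,[0,20,-3],[-0.05,0,0]],[87,[0,50,-7],[-0.1,0,0]],[87,[0,82,-12],[-0.16,0,0]],[87,[3,115,-17],[-0.22,0,0]],[87,[8,150,-22],[-0.29,0,0]],[87,[15,185,-28],[-0.35,0,0]],[87,[22,218,-33],[-0.42,0,0]],[87,[30,248,-37],[-0.48,0,0]],[87,[36,270,-41],[-0.53,0,0]],[87,[40,279,-42],[-0.538,0,0]]]';python3 -m pendant '[[87,[0,0,0],[0,0,0]],[87,[0,0,0],[0,0,0]]]'
python3 - <<'E'
from h import *
plan([509.5,-97,200],-6)
d=optics.read_camera("side");cv2.imwrite("pics/side1.png",d["image"]);W=cloud(d)
e=optics.read_camera("top");cv2.imwrite("pics/top1.png",e["image"])
E
```

```text
time_s: 2.67
tool_pos: [0.5087, -0.1007, 0.199]
tool_rot: [91.7, 89.9, 85.6]
force: [-0.1, -0.4, 0.8]
grip_width: 0.0867
time_s: 2.83
tool_pos: [0.5072, -0.1057, 0.1993]
tool_rot: [-141.8, 89.9, -148.4]
force: [-0.9, -0.1, 0.2]
grip_width: 0.0873
t 2.8333 tcp [ 507.2 -105.7  199.3] jaw dir -6.62 tool
 [[-0.001  0.115  0.993]
 [-0.001  0.993 -0.115]
 [-1.    -0.001 -0.001]]
shift [-0.7  8.9  1.2] turn [-0.0108 -0.0009  0.0007] deg 0.62 force [-0.87 -0.07  0.21] width 0.08726946737251787
```

View pics/side1.png

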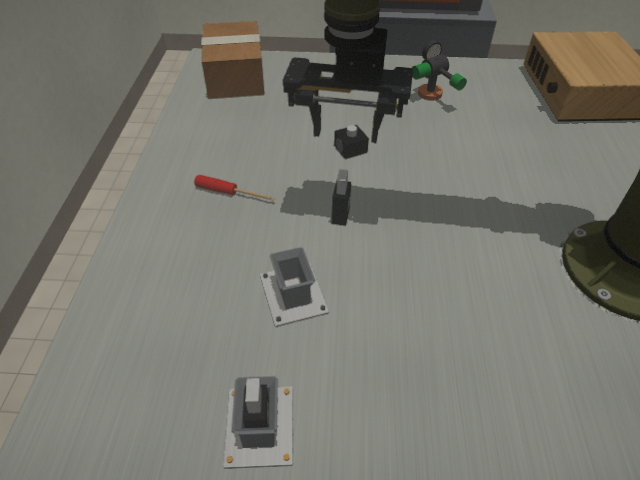

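View pics/top1.png

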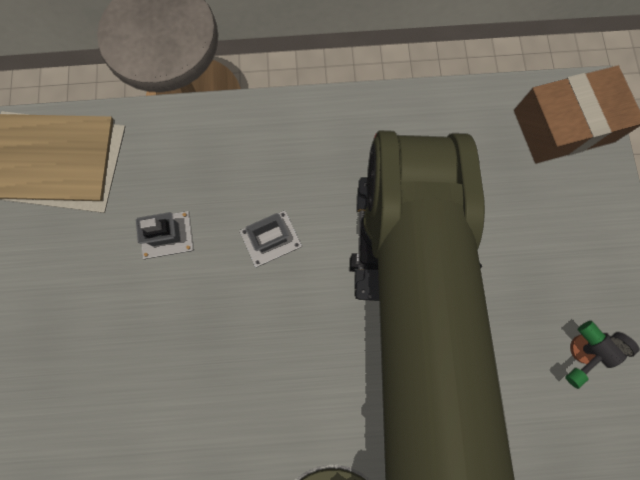

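```bash
python3 -m pendant '[[87,[0,4,1],[-0.01,0,0]],[87,[0,9,1],[-0.01,0,0]],[87,[10,9,1],[-0.01,0,0]],[87,[25,9,1],[-0.01,0,0]],[87,[40,9,1],[-0.01,0,0]],[87,[55,9,1],[-0.01,0,0]],[87,[68,9,1],[-0.01,0,0]],[87,[70,9,1],[-0.01,0,0]],[87,[70,9,1],[-0.01,0,0]]]'
python3 - <<'E'
from h import *
plan([509.5,-97,91],-6)
d=optics.read_camera("side");cv2.imwrite("pics/side2.png",cv2.resize(d["image"][60:260,220:480],None,fx=3,fy=3))
E
```

```text
time_s: 3.68
tool_pos: [0.5087, -0.0955, 0.1284]
tool_rot: [170.2, 89.9, 164.2]
force: [-0.1, -1.1, -0.1]
grip_width: 0.0869
t 3.6833 tcp [508.7 -95.5 128.4] jaw dir -5.96 tool
 [[-0.002  0.104  0.995]
 [ 0.001  0.995 -0.104]
 [-1.     0.    -0.002]]
shift [37.4 -1.5  1.1] turn [ 0.0007 -0.0023 -0.0004] deg 0.14 force [-0.13 -1.07 -0.1 ] width 0.08685908501147142
```

View pics/side2.png

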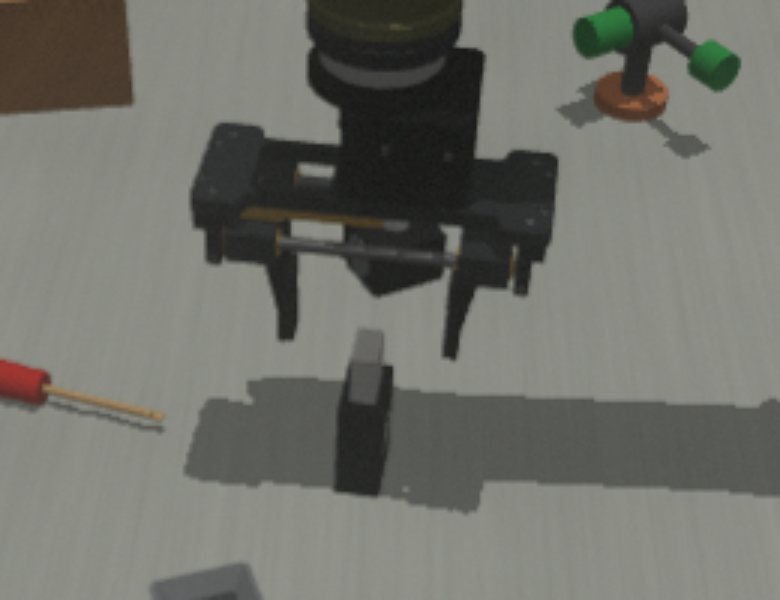

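The fingers (crop about (285,335) and (450,355)) straddle the tab (370,345) with the tab centred between them. Next I go down 37 mm and close.

```bash
python3 -m pendant '[[87,[8,-1,1],[0,0,0]],[87,[18,-1,1],[0,0,0]],[87,[28,-1,1],[0,0,0]],[87,[35,-1,1],[0,0,0]],[87,[37,-1,1],[0,0,0]],[87,[37,-1,1],[0,0,0]],[87,[37,-1,1],[0,0,0]]]'
python3 - <<'E'
from h import *
plan([509.5,-97,91],-6)
d=optics.read_camera("side");cv2.imwrite("pics/side3.png",cv2.resize(d["image"][60:260,220:480],None,fx=3,fy=3))
E
```

```text
time_s: 4.32
tool_pos: [0.5106, -0.0966, 0.0924]
tool_rot: [136.1, 90.0, 130.1]
force: [0.4, -0.2, 0.4]
grip_width: 0.0872
t 4.3167 tcp [510.6 -96.6  92.4] jaw dir -5.95 tool
 [[-0.     0.104  0.995]
 [ 0.     0.995 -0.104]
 [-1.     0.    -0.   ]]
shift [ 1.4 -0.5 -1. ] turn [ 0.0009 -0.0001 -0.0001] deg 0.05 force [ 0.39 -0.24  0.39] width 0.08718639990474254
```

View pics/side3.png

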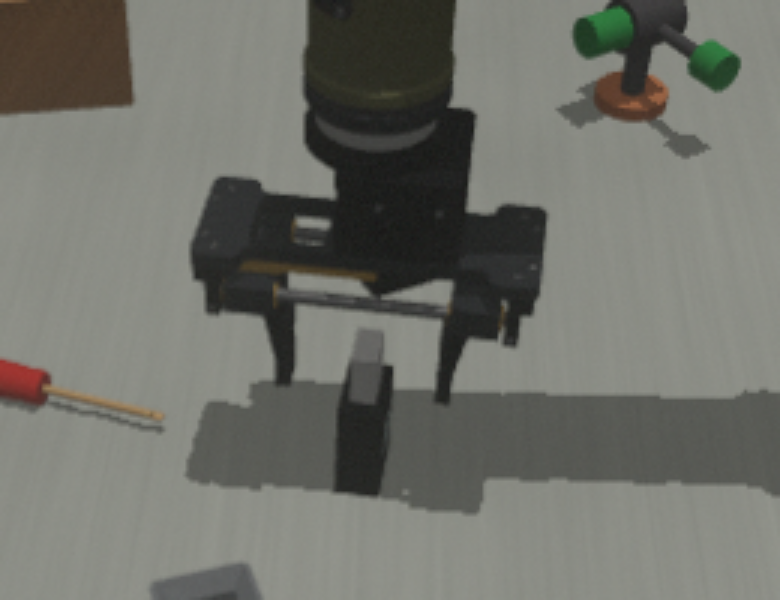

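```bash
python3 -m pendant '[[60,[0,0,-1],[0,0,0]],[40,[0,0,-1],[0,0,0]],[25,[0,0,-1],[0,0,0]],[15,[0,0,-1],[0,0,0]],[5,[0,0,-1],[0,0,0]],[5,[0,0,-1],[0,0,0]],[5,[0,0,-1],[0,0,0]],[5,[0,0,-1],[0,0,0]],[5,[0,0,-1],[0,0,0]],[5,[0,0,-1],[0,0,0]]]' 25; python3 -m pendant '[[5,[0,0,0],[0,0,0]],[5,[0,0,0],[0,0,0]],[5,[0,0,0],[0,0,0]],[5,[0,0,0],[0,0,0]]]'
python3 - <<'E'
from h import *
plan([509.5,-97,91],-6)
d=optics.read_camera("side");cv2.imwrite("pics/side4.png",cv2.resize(d["image"][60:260,220:480],None,fx=3,fy=3))
E
```

```text
time_s: 5.2
tool_pos: [0.5095, -0.0966, 0.0925]
tool_rot: [-105.3, 90.0, -111.3]
force: [-0.3, -0.1, 0.1]
grip_width: 0.0281
time_s: 5.53
tool_pos: [0.5096, -0.0966, 0.0925]
tool_rot: [-118.8, 90.0, -124.8]
force: [-0.7, -0.3, 0.5]
grip_width: 0.0157
t 5.5333 tcp [509.6 -96.6  92.5] jaw dir -5.96 tool
 [[-0.     0.104  0.995]
 [-0.     0.995 -0.104]
 [-1.    -0.    -0.   ]]
shift [ 1.5 -0.4 -0. ] turn [ 0.0007 -0.      0.    ] deg 0.04 force [-0.72 -0.34  0.49] width 0.015669568755078564
```

View pics/side4.png

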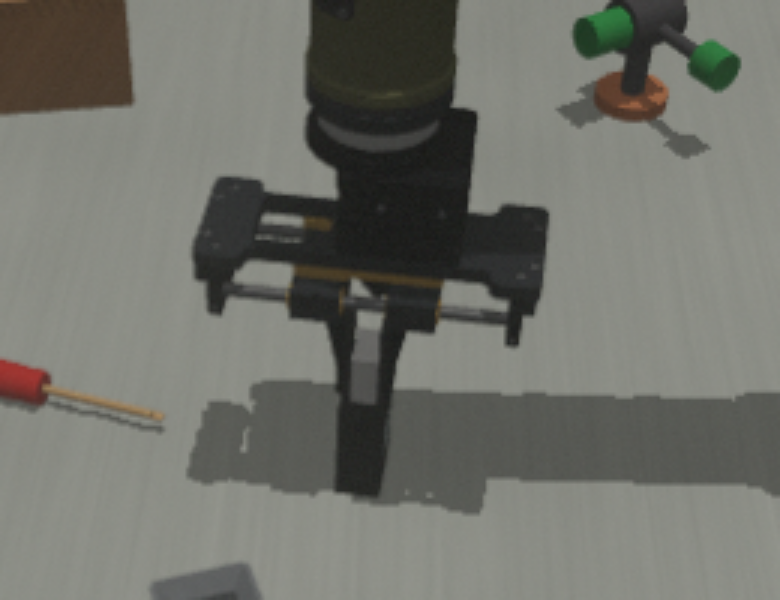

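```bash
python3 -m pendant '[[5,[-5,0,0],[0,0,0]],[5,[-15,0,0],[0,0,0]],[5,[-30,0,0],[0,0,0]],[5,[-48,0,0],[0,0,0]],[5,[-66,0,0],[0,0,0]],[5,[-84,0,0],[0,0,0]],[5,[-98,0,0],[0,0,0]],[5,[-108,0,0],[0,0,0]],[5,[-110,0,0],[0,0,0]],[5,[-110,0,0],[0,0,0]]]'
python3 - <<'E'
from h import *
plan([582.3,92.5,202],20.8)
d=optics.read_camera("side");cv2.imwrite("pics/side5.png",d["image"])
E
```

```text
time_s: 6.42
tool_pos: [0.5098, -0.0966, 0.2033]
tool_rot: [-22.5, 89.9, -28.5]
force: [-0.0, -0.7, -2.7]
grip_width: 0.0158
t 6.4167 tcp [509.8 -96.6 203.3] jaw dir -5.96 tool
 [[ 0.001  0.104  0.995]
 [-0.001  0.995 -0.104]
 [-1.    -0.001  0.001]]
shift [  1.2 195.6  52.4] turn [-0.4671  0.0011  0.0008] deg 26.76 force [-0.04 -0.72 -2.66] width 0.015847370677486424
```

View pics/side5.png

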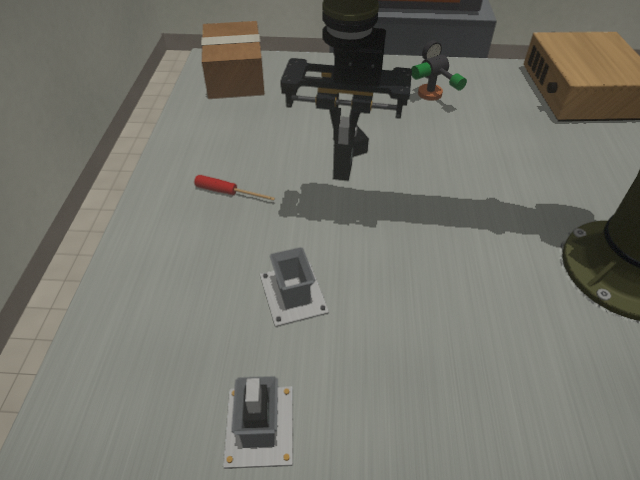

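The cartridge is lifted, hanging upright at (343,150), with its underside about 110 mm up. Next I carry it over the case at (292,270).

```bash
python3 -m pendant '[[5,[0,8,2],[-0.02,0,0]],[5,[0,25,7],[-0.06,0,0]],[5,[0,48,13],[-0.12,0,0]],[5,[0,73,20],[-0.18,0,0]],[5,[0,100,27],[-0.24,0,0]],[5,[0,127,34],[-0.3,0,0]],[5,[0,152,41],[-0.36,0,0]],[5,[0,175,47],[-0.41,0,0]],[5,[0,191,51],[-0.45,0,0]],[5,[0,195,52],[-0.467,0,0]]]';python3 -m pendant '[[5,[0,0,0],[0,0,0]],[5,[0,0,0],[0,0,0]],[5,[0,0,0],[0,0,0]]]'
python3 - <<'E'
from h import *
plan([582.3,92.5,202],20.8)
d=optics.read_camera("side");cv2.imwrite("pics/side6.png",cv2.resize(d["image"][100:340,180:440],None,fx=2.5,fy=2.5))
W=cloud(d); np.save("w6.npy",W)
e=optics.read_camera("top");cv2.imwrite("pics/top6.png",e["image"])
E
```

```text
time_s: 7.3
tool_pos: [0.5813, 0.0977, 0.202]
tool_rot: [82.9, 89.8, 104.2]
force: [-0.5, -0.2, -1.9]
grip_width: 0.016
time_s: 7.55
tool_pos: [0.5813, 0.0902, 0.2022]
tool_rot: [-139.4, 89.9, -118.7]
force: [-0.3, 0.0, -2.4]
grip_width: 0.0158
t 7.55 tcp [581.3  90.2 202.2] jaw dir 20.66 tool
 [[-0.001 -0.353  0.936]
 [-0.001  0.936  0.353]
 [-1.    -0.001 -0.001]]
shift [0.2 1.9 1.7] turn [-0.0025 -0.0012  0.001 ] deg 0.17 force [-0.35  0.04 -2.41] width 0.01581141099098207
```

View pics/side6.png

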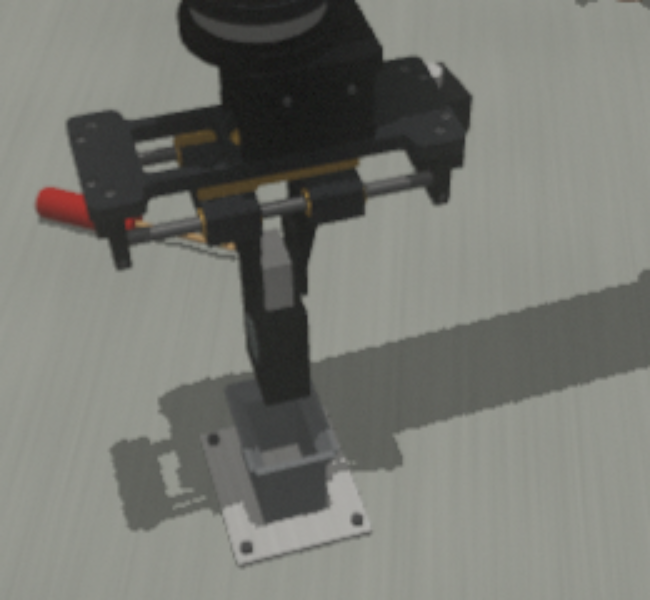

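View pics/top6.png

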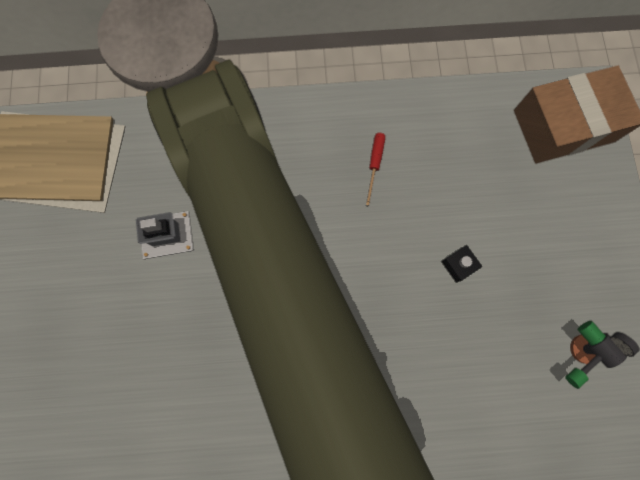

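Run:
```python
from h import *
W=np.load("w6.npy")
o=telemetry.get_obs()
# side-cam case centre, 20.8deg
c=np.array([582.2,93.6]);a=np.radians(20.8);A=np.array([[np.cos(a),-np.sin(a)],[np.sin(a),np.cos(a)]])
Q=W[180:300,255:330].reshape(-1,3)*1000
L=(Q[:,:2]-c)@A
for lo,hi in [(105,130),(130,150),(150,172),(183,207)]:
    m=(Q[:,2]>lo)&(Q[:,2]<hi)&(abs(L[:,0])<25)&(abs(L[:,1])<40)
    S=L[m]; f=S[:,1]>np.percentile(S[:,1],50)-6
    print(lo,hi,m.sum(),"x",np.percentile(S[:,0],[2,50,98]).round(1),"y",np.percentile(S[:,1],[2,25,50,75,98]).round(1), rect(Q[m]/1000))
```

```text
105 130 226 x [-13.8   3.7  13.4] y [-23.6  18.4  20.   20.8  21.9] (array([589.3, 100.4]), array([23.8, 54.1]), 52.0)
130 150 225 x [-14.5   3.6  13.9] y [-21.7  19.   20.2  20.8  22. ] (array([589.5, 100.3]), array([24.5, 54.3]), 52.4)
150 172 275 x [-13.3   4.4  13.8] y [-21.6  18.5  20.1  20.9  21.9] (array([590. , 100.4]), array([24.1, 54.4]), 51.0)
183 207 321 x [-16.9   0.8  16.3] y [-6.7  9.3 10.4 11.4 13. ] (array([583.3, 102.2]), array([19.9, 39.9]), 79.9)
```

```bash
python3 -m pendant '[[5,[0,2,0],[0,0,0]],[5,[0,3,0.5],[0,0,0]],[5,[8,3,0.5],[0,0,0]],[5,[18,3,0.5],[0,0,0]],[5,[28,3,0.5],[0,0,0]],[5,[34,3,0.5],[0,0,0]],[5,[40,3,0.5],[0,0,0]],[5,[45,3,0.5],[0,0,0]],[5,[50,3,0.5],[0,0,0]],[5,[50,3,0.5],[0,0,0]]]'
python3 - <<'E'
from h import *
plan([582.3,92.5,98.5],20.8)
d=optics.read_camera("side");cv2.imwrite("pics/side7.png",cv2.resize(d["image"][140:340,200:400],None,fx=3,fy=3))
W=cloud(d)
c=np.array([582.2,93.6]);a=np.radians(20.8);A=np.array([[np.cos(a),-np.sin(a)],[np.sin(a),np.cos(a)]])
Q=W[140:340,220:360].reshape(-1,3)*1000; L=(Q[:,:2]-c)@A
for lo,hi in [(80,115),(130,155),(66,75)]:
    m=(Q[:,2]>lo)&(Q[:,2]<hi)&(abs(L[:,0])<45)&(abs(L[:,1])<55); S=L[m]
    print(lo,hi,m.sum(),"x",np.percentile(S[:,0],[2,50,98]).round(1),"y",np.percentile(S[:,1],[2,25,50,75,98]).round(1))
E
```

```text
time_s: 8.48
tool_pos: [0.5803, 0.0948, 0.1513]
tool_rot: [164.2, 89.9, -175.0]
force: [-0.6, 0.1, -2.5]
grip_width: 0.0157
t 8.4833 tcp [580.3  94.8 151.3] jaw dir 20.8 tool
 [[-0.002 -0.355  0.935]
 [-0.     0.935  0.355]
 [-1.     0.    -0.002]]
shift [52.8 -2.9  1.1] turn [ 0.0001 -0.0017 -0.0005] deg 0.1 force [-0.64  0.13 -2.5 ] width 0.015711418121588935
80 115 355 x [-13.8   4.8  14.5] y [-16.8  23.8  24.9  25.6  26.8]
130 155 273 x [-15.8   1.7  16.9] y [-0.4 14.  15.3 16.4 18. ]
66 75 426 x [-27.6   8.9  28.1] y [-35.6  -5.1  20.   29.7  37.9]
```

View pics/side7.png

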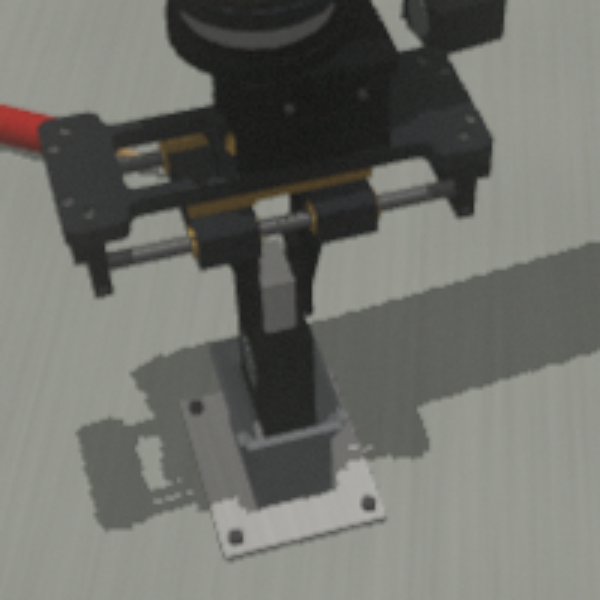

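```bash
python3 -m pendant '[[5,[5,0,0],[0,0,0]],[5,[11,0,0],[0,0,0]],[5,[17,0,0],[0,0,0]],[5,[23,0,0],[0,0,0]],[5,[29,0,0],[0,0,0]],[5,[34,0,0],[0,0,0]],[5,[38,0,0],[0,0,0]],[5,[41,0,0],[0,0,0]],[5,[43,0,0],[0,0,0]],[5,[43,0,0],[0,0,0]]]'; python3 -c "
from h import *
plan([582.3,92.5,98.5],20.8)"
```

```text
time_s: 9.37
tool_pos: [0.5807, 0.0949, 0.1091]
tool_rot: [165.5, 90.0, -173.7]
force: [-0.5, -0.7, -2.3]
grip_width: 0.0161
t 9.3667 tcp [580.7  94.9 109.1] jaw dir 20.8 tool
 [[-0.001 -0.355  0.935]
 [-0.     0.935  0.355]
 [-1.     0.    -0.001]]
shift [10.6 -2.8  0.6] turn [-0.0001 -0.0006 -0.0001] deg 0.03 force [-0.54 -0.69 -2.29] width 0.01611003256517695
```

No contact force so far, with about 10.6 mm left to the floor. I go down slowly.

```bash
python3 -m pendant '[[5,[2,0,0],[0,0,0]],[5,[4,0,0],[0,0,0]],[5,[6,0,0],[0,0,0]],[5,[7.5,0,0],[0,0,0]],[5,[8.5,0,0],[0,0,0]],[5,[9.5,0,0],[0,0,0]],[5,[10,0,0],[0,0,0]],[5,[10.5,0,0],[0,0,0]],[5,[10.5,0,0],[0,0,0]]]'; python3 -m pendant '[[5,[0.5,0,0],[0,0,0]],[5,[0.5,0,0],[0,0,0]]]'
python3 - <<'E'
from h import *
plan([582.3,92.5,98.5],20.8)
d=optics.read_camera("side");cv2.imwrite("pics/side8.png",cv2.resize(d["image"][140:340,200:400],None,fx=3,fy=3))
E
```

```text
time_s: 10.12
tool_pos: [0.5809, 0.0949, 0.0989]
tool_rot: [-156.7, 90.0, -135.9]
force: [1.1, 0.3, -1.2]
grip_width: 0.0159
time_s: 10.28
tool_pos: [0.581, 0.095, 0.0986]
tool_rot: [-28.7, 90.0, -7.9]
force: [-0.2, 0.4, -2.4]
grip_width: 0.0159
t 10.2833 tcp [581.   95.   98.6] jaw dir 20.8 tool
 [[ 0.    -0.355  0.935]
 [-0.     0.935  0.355]
 [-1.    -0.     0.   ]]
shift [ 0.1 -2.8  0.3] turn [-0.      0.0002  0.0001] deg 0.01 force [-0.19  0.44 -2.37] width 0.015921736703526097
```

View pics/side8.png

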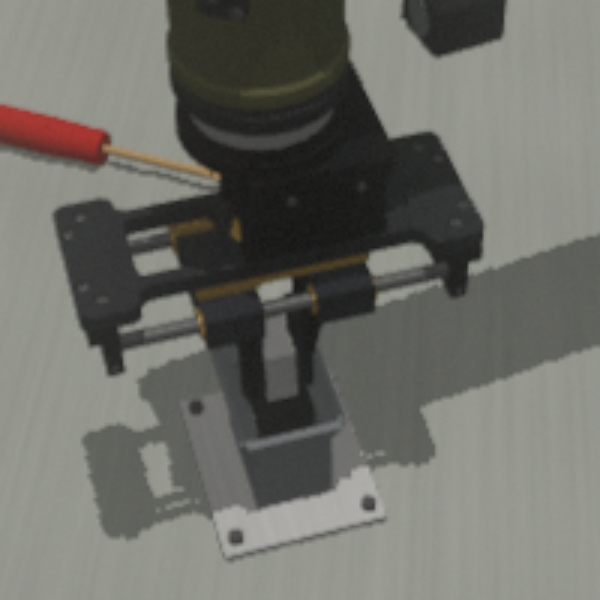

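```bash
python3 -m pendant '[[5,[0.5,0,0],[0,0,0]],[5,[1,0,0],[0,0,0]],[5,[1,0,0],[0,0,0]]]';  python3 -m pendant '[[5,[0.5,0,0],[0,0,0]],[5,[1,0,0],[0,0,0]],[5,[1,0,0],[0,0,0]]]'
```

```text
time_s: 10.58
tool_pos: [0.5811, 0.095, 0.0985]
tool_rot: [-74.2, 90.0, -53.4]
force: [-2.9, -0.1, 4.7]
grip_width: 0.0159
time_s: 10.83
tool_pos: [0.5812, 0.0951, 0.0985]
tool_rot: [-77.5, 89.9, -56.7]
force: [-4.0, -0.3, 10.6]
grip_width: 0.0159
```

The wrist force rises to +10 N at TCP z = 98.5 mm, which is the height predicted for fully home. I ease the press and open.

```bash
python3 -m pendant '[[5,[-1,0,0],[0,0,0]],[5,[-1,0,0],[0,0,0]],[20,[-1,0,0],[0,0,0]],[25,[-1,0,0],[0,0,0]],[35,[-1,0,0],[0,0,0]],[45,[-1,0,0],[0,0,0]],[50,[-1,0,0],[0,0,0]],[50,[-1,0,0],[0,0,0]],[50,[-1,0,0],[0,0,0]],[50,[-1,0,0],[0,0,0]]]'; python3 -c "
from h import *
plan([582.3,92.5,98.5],20.8)
d=optics.read_camera('side');cv2.imwrite('pics/side9.png',cv2.resize(d['image'][140:340,200:400],None,fx=3,fy=3))"
```

```text
time_s: 11.67
tool_pos: [0.5809, 0.095, 0.0974]
tool_rot: [-154.4, 90.0, -133.6]
force: [0.9, 0.0, 0.1]
grip_width: 0.0487
t 11.6667 tcp [580.9  95.   97.4] jaw dir 20.8 tool
 [[-0.    -0.355  0.935]
 [-0.     0.935  0.355]
 [-1.    -0.    -0.   ]]
shift [-1.1 -2.8  0.4] turn [ 0.     -0.0001  0.    ] deg 0.01 force [0.88 0.01 0.07] width 0.048692596155227925
```

View pics/side9.png

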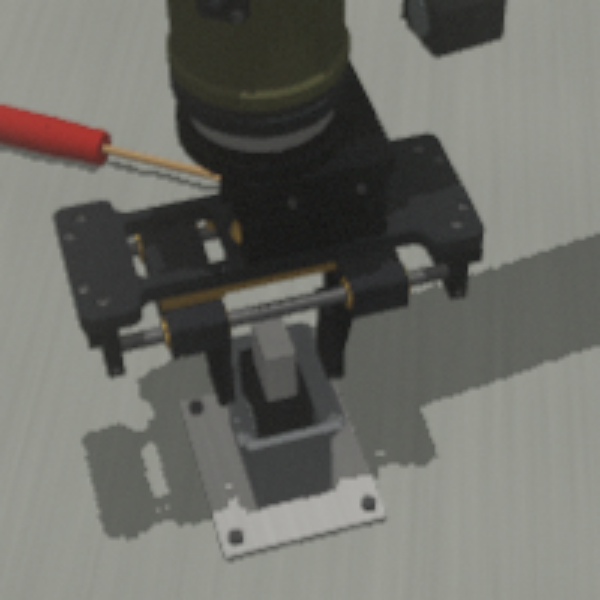

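The fingers are clear of the tab (tab at (275,355), fingers at (220,375) and (333,350)), and the wrist force is about 0. I retract straight up and then away so the cameras can see.

```bash
python3 -m pendant '[[50,[-5,0,0],[0,0,0]],[50,[-15,0,0],[0,0,0]],[50,[-30,0,0],[0,0,0]],[50,[-50,0,0],[0,0,0]],[50,[-70,0,0],[0,0,0]],[50,[-90,0,0],[0,0,0]],[50,[-110,0,0],[0,0,0]],[50,[-130,0,0],[0,0,0]],[50,[-138,0,0],[0,0,0]],[50,[-140,0,0],[0,0,0]]]'; python3 -m pendant '[[50,[0,-10,0],[0,0,0]],[50,[0,-30,0],[0.05,0,0]],[50,[0,-55,0],[0.1,0,0]],[50,[0,-80,0],[0.15,0,0]],[50,[0,-105,0],[0.2,0,0]],[50,[0,-130,0],[0.25,0,0]],[50,[0,-155,0],[0.3,0,0]],[50,[0,-175,0],[0.33,0,0]],[50,[0,-190,0],[0.35,0,0]],[50,[0,-190,0],[0.35,0,0]]]';  python3 - <<'E'
from h import *
for c,b in (("side",(230,220,360,345)),("top",(215,190,320,285))):
    d=optics.read_camera(c);cv2.imwrite(f"pics/{c}10.png",d["image"]);W=cloud(d)
    a,t,r,bo=b;Q=W[t:bo,a:r].reshape(-1,3)
    for lo,hi in ((.1,.13),(.063,.074),(.072,.08)):
        S=Q[(Q[:,2]>lo)&(Q[:,2]<hi)]
        if len(S)>5: print(c,lo,len(S),S.mean(0).round(4),rect(S))
    for l in ("module","stored","block"):
        for m in models.landmark_of(c,l): print(c,l,round(m["confidence"],2),np.array(m["centre"])*[480,640])
E
```

```text
time_s: 12.55
tool_pos: [0.582, 0.0954, 0.2402]
tool_rot: [-19.5, 89.7, 1.3]
force: [-0.1, -0.7, 0.9]
grip_width: 0.0503
time_s: 13.38
tool_pos: [0.6491, -0.0885, 0.2366]
tool_rot: [-115.3, 89.9, -115.0]
force: [-0.3, 0.1, -0.5]
grip_width: 0.0496
side 0.1 204 [0.5824 0.0981 0.1076] (array([582.5,  95.8]), array([16. , 31.7]), 20.7)
side 0.063 673 [0.5815 0.0982 0.0683] (array([582.5,  93.5]), array([56.6, 77.7]), 20.1)
side 0.072 238 [0.5823 0.1049 0.0749] (array([587.5,  97. ]), array([38.5, 51.2]), 20.9)
side module 0.74 [291.312 294.72 ]
side stored 0.56 [422.496 261.504]
side block 0.69 [146.4   350.208]
top 0.1 141 [0.581  0.0926 0.1094] (array([581.5,  92.6]), array([16.6, 29.9]), 17.5)
top 0.063 523 [0.5819 0.0916 0.0689] (array([582.3,  91.2]), array([57. , 76.5]), 20.7)
top 0.072 212 [0.5791 0.0912 0.0754] (array([581.3,  89.8]), array([55.2, 72.8]), 18.0)
top module 0.63 [237.888 269.632]
top stored 0.66 [232.8   163.712]
```

View pics/side10.png

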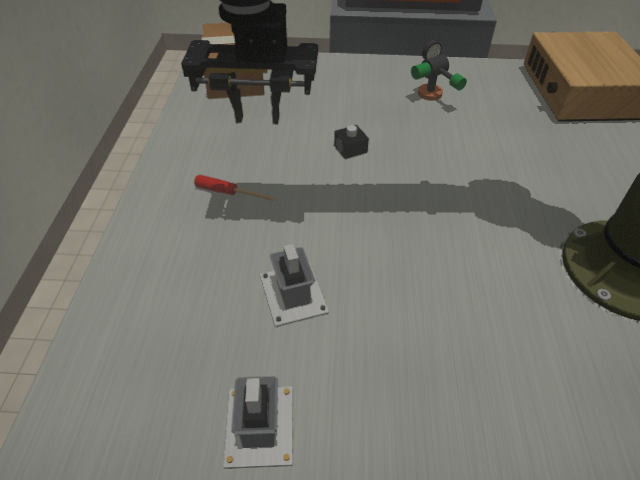

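View pics/top10.png

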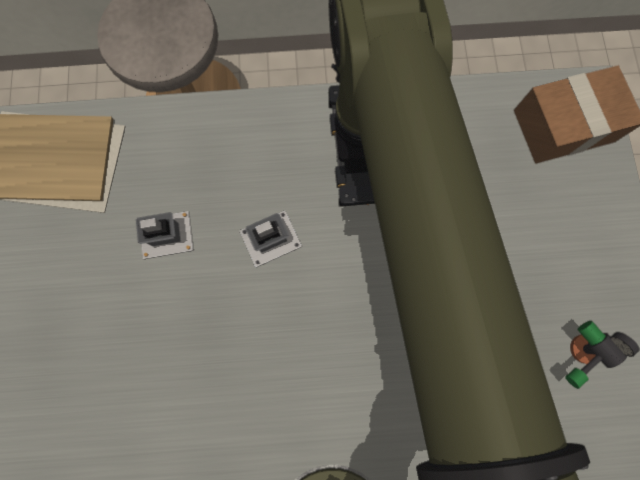

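```bash
python3 -m pendant '[[50,[0,0,0],[0,0,0]],[50,[0,0,0],[0,0,0]],[50,[0,0,0],[0,0,0]]]'; python3 -c "
from cell import env
env.sign_off()"
```

```text
time_s: 14.03
tool_pos: [0.6483, -0.0825, 0.2376]
tool_rot: [-70.0, 90.0, -69.3]
force: [-1.3, -0.6, -0.1]
grip_width: 0.0501
the job is handed in; nothing more can be done
```

The loose cartridge is in the empty case, tab up and fully home, and I handed the job in at about 14 s of the 43 s limit. I gripped it by its tab, carried it over the case, and lowered it until it rested on the slot floor before letting go.

**Seating:** The wrist force rose to about 10 N at a TCP height of 98.5 mm, which is where I had calculated home would be. The tab top measures about 109 mm in the top camera, the same as the stored cartridge.

**Position and angle:** The cartridge is about 1 to 2 mm from the slot's centre and in line with the case to about 3 degrees. The two cameras disagreed by 2 to 4 mm along y, so I corrected the last 3 mm from a direct comparison of cartridge and case in the side picture.

**Bystanders:** The stored cartridge and the prism block look unmoved. In the last top picture the arm hid the block, so for the block I relied on the side picture alone. The gripper ended clear of everything.

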